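Fit the pick-up pipe to the bench dust extractor

ROBOT

A 7-joint arm with a two-finger parallel gripper is mounted at the origin on a cart in front of the work surface, level with it; the furniture and walls round the work are solid. World frame = base frame: x ahead of the robot, y to its left, z up, the work surface at z = 0. Lengths are in m, angles in rad, forces in N, time in s.
With the tool pointing down it reaches from about 0.4 to 0.85 m from the base axis. Payload 10.4 kg.
Tool frame: the origin (TCP) lies midway between the tips of the shut fingers; the grasp point (between the pads) lies 19 mm behind it; z points along the fingers, x is the direction in which the jaws open and shut, and the axes are right-handed (so a half turn about z gives the same grasp; the last joint's range is limited). The gripper opens to 85 mm and grips with 20 to 120 N. Pads are 22 mm wide; open, the fingers measure 114 mm over their backs; the gripper's body (76 mm by 85 mm) begins 54 mm behind the grasp point. The pads swing forward as they close: fully open they stand 13 mm farther back than shut.
Start: joints at [-1.237, 0.332, -0.065, 1.46, 0.022, 1.35, -0.088], TCP at [0.218, 0.586, 0.231] pointing down, gripper open.
Joint ranges: [-2.6, 2.6], [-0.5, 2.12], [-1.47, 1.34], [0.16, 2.42], [-1.27, 4.41], [0.06, 2.06], [-2.6, 2.6]. Speed limits (rad/s): [2.22, 2.22, 2.79, 2.79, 3.14, 3.14, 3.14].

INTERFACE

Orientations are given as a unit quaternion [x, y, z, w].
In Python, from workcell import telemetry, eyes, order gives the robot as it stands.
- The arm moves only by the tool servo_tool, never from a script. Its argument "deltas" is a list of rows, each a list of 3 entries, a list of its own where there are three numbers: the shift along the tool's x, y, z in cm, then the turn about the tool's z in rad, then the finger opening in cm, from 0 to 8.54. A call has 1 to 12 rows; each row shifts and turns the pose as measured when the row begins, along the tool's axes as they then stand; what a row does not reach is not made up. A row lasts 1/12 s, in which the tool goes at most 41.7 mm and 7.16 degrees, less where a joint would pass 70% of its speed; a pose out of reach is approached as far as the arm can. A call is refused whole if a number of a shift passes 4.17 or a number of a turn 0.125, either way. A call with a gripper value outside its range is refused whole. The fingers move at their own pace and stop on an object; "force" is the grip in N (left out, the last holds). Time passes only in rows, so rows that do not move let the fingers close. It gives the time, the measured TCP pose, the force and the opening at its end, in the units of the state.
- telemetry.get_obs(): the state, without advancing time (a new reading comes with each control period).
- eyes.camera(name): name is "scene" or "top"; returns (picture, depth): 420x560x3 uint8, blue, green, red; 420x560 float32, m along the optical axis (not along the pixel's ray), 0 where there is no reading.
- eyes.calibration(name): a dict with "fx", "fy", "cx", "cy" (pixels), "rvec" (rotation vector, rad) and "tvec" (3), from world to camera coordinates, as OpenCV has them. Camera axes: x right, y down, z forward; pixel columns grow to the right and rows downward; lengths in m; the calibration is good to about 2 mm. A picture is of the moment at which its call begins. calibration takes no time and is no camera call.
- order.hand_in(): hands the job in, once; it reports no verdict.
The state is a dict: "clock": time; "joint_pos": joint angles; "joint_velocities": joint speeds; "tau": joint torques, N m; "position": TCP position; "ee_rot": TCP orientation; "ft_force": force on the tool from outside, world axes, zero at the start; "torque": the same for the moment, N m; "grip_width": opening from 0.0 (shut) to 1.0 (fully open).
Only numpy, scipy, OpenCV 4.12 (cv2) and the standard library are available. Lean on these libraries where they do the work, as an engineer would, in place of code of your own. Each camera call takes 0.05 s, during which the arm holds its last target. There are 200 camera calls.

TASK

Before the ore is brushed out, fit the loose pick-up pipe to the grey dust extractor: push the sleeve at its thick end down over the upright metal spigot until its rim sits flush on the port plate, and press the aluminium pipe down past the orange sprung jaw so that it lies in the bottom of the fork clip with the jaw closed over it. The spigot may be clamped anywhere along its slot, so feel for it or look, and do not force the pipe. Let go of it, and leave the tin, vials and respirator where they stand.

Things in the scene. Friction and masses are not known exactly. Their poses are not given: they have to be found in the camera images.
- pipe: loose rigid pick-up pipe, a bridge 193 mm long, 0.15 to 0.3 kg: black sleeve at one end, aluminium pipe of 26 mm diameter, black downturned nozzle (y = 150 mm, 44 mm across, mouth level with the sleeve's rim). Origin: centre of the sleeve's open lower rim; z up the sleeve's axis, y along the pipe to the nozzle, x across. Starts standing on the table on rim and nozzle mouth, nozzle roughly to the robot
- sleeve_top (a point): point on the sleeve's axis 50 mm above its rim, where the bore ends; axes as pipe. Sleeve: 43 mm outside, straight bore of 36 mm diameter, 50 mm deep, open at the bottom only, no lead-in chamfer
- elbow_grip (a point): centre of the black elbow block above the sleeve, on the sleeve's axis, 76 mm above the rim; axes as pipe. The block has flat sides to grip: 34 mm wide (x), 36 mm long (y), from 56 to 96 mm above the rim; just below it the sleeve flares out wider than the flats
- pipe_mid (a point): point on the pipe's axis (76 mm above the rim level), 85 mm from the sleeve's axis: about there (61 to 109 mm, as the spigot stands) it goes into the clip; axes as pipe. The pipe is bare, 26 mm thick, from 27 to 126 mm; 63 mm from the extractor's origin it is clear of elbow and clip and can be pressed down from above
- extractor: fixed bench dust extractor: grey box 92 x 112 mm (x, y), top at 62 mm, on a steel base plate. Origin on the table under the middle of the port slot; z up, y from the port to the clip post (the way the fitted pipe runs, roughly to the robot's left), x across. Pipe and extractor must not press on each other with more than 80 N
- port_mid (a point): middle of the port slot, on the extractor's z axis at the height of the spigot's flange, 70 mm above the table; axes as extractor. Round metal spigot: 33 mm diameter, 42 mm tall (70 to 112 mm above the table), its top 5 mm tapering to 28 mm; flange 50 mm across, on which the sleeve's rim must seat. Four thumb screws beside it (x, y = +-34 mm) end at 75 mm
- slot_end (a point): the +y limit of the spigot's axis at flange height. The port plate is clamped too tight to shift, but where is NOT reported: the spigot's axis is at x = 0 and anywhere from y = -24 to +24 mm from port_mid (this point is y = +24). The fit has 1.5 mm play all round: a sleeve more than 3 to 4 mm off stops on the spigot's top, 112 mm above the table
- clip_seat (a point): where the pipe's axis lies when fully in the fork clip: y = 85 mm, x = 0 from the extractor's origin, 146 mm above the table; axes as extractor. Clip 16 mm long (y), slot open upwards, 29 mm wide between a fixed black prong (+x side, to 170 mm high) and the orange jaw (-x side, to 165 mm). The pipe meets the jaw about 11 mm above the seat, the sleeve then 31 mm down on the spigot
- jaw (a joint): angle of the sprung orange jaw, hinged beside and below the pipe: 0 = closed, about 0.15 rad as the pipe passes, then it springs back to 0 over the pipe. Pushing the pipe past it takes about 10 N at the clip
- moisture_tin: round aluminium moisture tin with lid, 64 mm across, 30 mm high; stands on the table just beyond the clip, where the nozzle will hang over it. Origin: centre of its underside. Leave it alone
- red_vial: glass sample vial with red cap, 27 mm across, 70 mm high. Origin: centre of its underside. Leave it alone
- black_vial: glass sample vial with black cap, 27 mm across, 70 mm high. Origin: centre of its underside. Leave it alone
- respirator: half-mask respirator with two magenta cartridges, 174 x 184 x 78 mm. Origin: centre of its underside. Leave it alone

How it is judged:
At the end, for the whole second after the job is handed in: Sleeve on the spigot: rim within 2.5 mm of the flange (70 mm above the table), 4 mm of the slot's middle line, 27.5 mm of its middle, upright to 0.04 rad. Pipe in the clip within 2.5 mm of its seat in height, 4 mm sideways; jaw closed (under 0.05 rad); pipe at rest (z of pipe in the frame of extractor between 0.066 and 0.0725 m and x of pipe in the frame of extractor between -0.004 and 0.004 m and y of pipe in the frame of extractor between -0.0275 and 0.0275 m and z of pipe_mid in the frame of clip_seat between -0.004 and 0.0025 m and x of pipe_mid in the frame of clip_seat between -0.004 and 0.004 m and angle between the z axis of pipe and the z axis of extractor, either way round below 0.04 rad and value of joint jaw below 0.05 rad and linear speed of pipe below 0.01 m/s); the robot touches nothing.
It fails at once if the moisture tin is shifted by more than 25 mm (distance of moisture_tin from where it was at the start of the episode above 0.025 m).
It fails at once if the red vial is shifted by more than 25 mm (distance of red_vial from where it was at the start of the episode above 0.025 m).
It fails at once if the black vial is shifted by more than 25 mm (distance of black_vial from where it was at the start of the episode above 0.025 m).
It fails at once if the respirator is shifted by more than 25 mm (distance of respirator from where it was at the start of the episode above 0.025 m).
It fails at once if pipe and extractor are pressed together with more than 80 N (contact force between pipe and extractor above 80 N).
It also fails if it takes over 64 s, if anything falls off the work surface, if the arm or the gripper's body presses on something with over 40 N, if the wrist force passes 120 N, or if a joint passes its speed limit or range.

## Working session

There is one attempt and no reset: what is moved stays moved. The work goes in short steps, Python scripts to look and compute and a tool call to move; the robot and the scene stay as the last step left them, time stands still between calls to the robot, and variables do not carry over. Pictures are saved under pics/ and viewed, about 8 in all and at most 12, crops included, and the job is handed in when it is done.

Besides the shell and the picture viewer there is one more tool, called after "Call:" as name(argument=value, ...), one argument or row to a line, values as JSON. servo_tool: Moves the arm, as the interface text tells. Its arguments: {"type":"object","properties":{"deltas":{"type":"array"},"force":{"type":"number"}},"required":["deltas"]}

```bash
mkdir -p pics
cat > h.py <<'E'
import numpy as np, cv2
from workcell import telemetry, eyes, order
from scipy.spatial.transform import Rotation as R
def cloud(n):
    im,d=eyes.camera(n); c=eyes.calibration(n)
    v,u=np.mgrid[0:420,0:560]
    P=np.stack([(u-c['cx'])/c['fx']*d,(v-c['cy'])/c['fy']*d,d],-1)
    Rm=cv2.Rodrigues(np.array(c['rvec'],float))[0]
    W=(P-np.array(c['tvec']).ravel())@Rm
    W[d==0]=np.nan
    return im,W
E
python3 - <<'E'
from h import *
for n in('top','scene'):
    im,W=cloud(n); cv2.imwrite(f'pics/{n}0.png',im); np.savez(f'{n}0.npz',im=im,W=W)
    c=eyes.calibration(n); Rm=cv2.Rodrigues(np.array(c['rvec'],float))[0]; print(n,c['fx'],-Rm.T@np.array(c['tvec']).ravel(),Rm[2])
o=telemetry.get_obs();print(o); print(R.from_quat(o['ee_rot']).as_matrix().round(3))
E
```

```text
top 441.80069682182415 [ 0.39337787 -0.08139981  1.07092211] [ 0.15406239 -0.03940435 -0.98727508]
scene 526.8053160143747 [0.6092772  0.5054155  1.27499326] [-0.05805775 -0.45244189 -0.88990203]
{'clock': 0.1, 'joint_pos': array([-1.23659921,  0.33279486, -0.06470247,  1.46084125,  0.02161639,
        1.34986769, -0.08848585]), 'joint_velocities': array([ 0.00112648, -0.00109965, -0.00012745, -0.00164291,  0.00060154,
       -0.00046471, -0.00093969]), 'tau': array([ 9.88395550e-04, -6.26748848e+01,  4.89281164e-02, -3.92428100e+01,
        1.63341220e-02,  7.01704514e-03, -1.98112400e-05]), 'position': array([0.21819128, 0.58533838, 0.2306118 ]), 'ee_rot': array([ 8.21351891e-01,  5.70421513e-01, -4.78725601e-04,  3.74118197e-04]), 'ft_force': array([0.95947318, 0.36465124, 0.49741444]), 'torque': array([ 0.01793001, -0.03672932,  0.01034417]), 'grip_width': 1.0005258460569009}
[[ 0.349  0.937 -0.   ]
 [ 0.937 -0.349 -0.001]
 [-0.001  0.    -1.   ]]
```

View pics/top0.png

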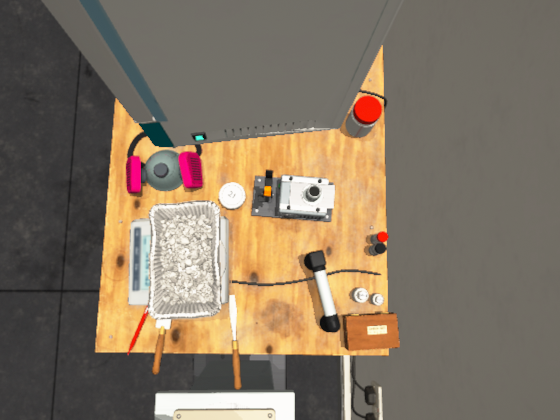

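View pics/scene0.png

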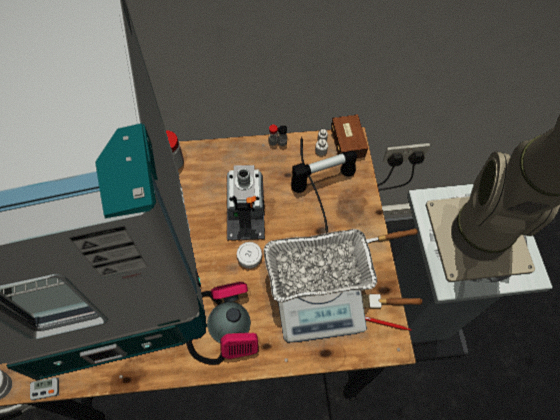

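Top view: the pipe's elbow is at about (317,262), the nozzle at (330,323), the spigot at (313,193), the orange jaw at (267,190) and the tin at (232,195). The scene view agrees: spigot (243,175), elbow (300,178), nozzle (349,163). Now measuring from depth.

```bash
python3 - <<'E'
from h import *
for n,bx in(('top',(240,150,400,345)),('scene',(215,120,370,260))):
    z=np.load(n+'0.npz'); im,W=z['im'],z['W']; hsv=cv2.cvtColor(im,cv2.COLOR_BGR2HSV)
    m0=np.zeros(im.shape[:2],bool); m0[bx[1]:bx[3],bx[0]:bx[2]]=1
    X,Y,Z=W[...,0],W[...,1],W[...,2]
    def rep(name,m):
        m=m&m0; k,l,s,c=cv2.connectedComponentsWithStats(m.astype(np.uint8))
        for i in range(1,k):
            if s[i,4]>12:
                q=W[l==i]; print(n,name,s[i],np.median(q,0).round(4),'mean',q.mean(0).round(4),'lo',q.min(0).round(3),'hi',q.max(0).round(3))
    rep('z>.085',Z>.085)
    rep('z>.104',(Z>.104)&(Z<.116))
    rep('box',(Z>.057)&(Z<.066))
    rep('orange',(hsv[...,0]<22)&(hsv[...,1]>190)&(hsv[...,2]>150)&(Z>.08))
E
python3 - <<'E'
import cv2
a=cv2.imread('pics/top0.png')[160:340,230:400]; b=cv2.imread('pics/scene0.png')[120:270,210:380]
a=cv2.resize(a,(400,424),interpolation=2);b=cv2.resize(b,(400,353),interpolation=2)
b=cv2.copyMakeBorder(b,0,71,0,0,0); cv2.imwrite('pics/crop0.png',cv2.hconcat([a,b]))
E
```

```text
top z>.085 [262 169  12  29 214] [ 0.6103 -0.0944  0.1546] mean [ 0.6071 -0.0949  0.1479] lo [ 0.578 -0.106  0.121] hi [ 0.634 -0.082  0.171]
top z>.085 [306 184  16  16 194] [ 0.6004 -0.1977  0.1017] mean [ 0.6003 -0.1974  0.1029] lo [ 0.584 -0.214  0.085] hi [ 0.617 -0.182  0.114]
top z>.085 [309 250  31  81 758] [ 0.3996 -0.2202  0.0891] mean [ 0.3922 -0.22    0.0901] lo [ 0.296 -0.252  0.085] hi [ 0.47  -0.187  0.099]
top z>.104 [307 184  15  15  82] [ 0.5993 -0.1977  0.1092] mean [ 0.6    -0.1976  0.109 ] lo [ 0.585 -0.214  0.104] hi [ 0.617 -0.182  0.114]
top box [398 162   2  25  32] [ 0.6619 -0.4061  0.0604] mean [ 0.6581 -0.4061  0.0607] lo [ 0.625 -0.407  0.057] hi [ 0.683 -0.405  0.065]
top box [279 174  28  33 379] [ 0.6115 -0.1423  0.0621] mean [ 0.6113 -0.145   0.0623] lo [ 0.574 -0.184  0.057] hi [ 0.651 -0.121  0.066]
top box [301 176  28   5  48] [ 0.6438 -0.2058  0.0608] mean [ 0.6433 -0.2043  0.0609] lo [ 0.636 -0.237  0.057] hi [ 0.647 -0.173  0.066]
top box [320 184   9   9  24] [ 0.6219 -0.2241  0.0649] mean [ 0.6207 -0.2248  0.0644] lo [ 0.608 -0.237  0.058] hi
[... 2701 characters left out ...]
ox [251 183   5   7  14] [ 0.5799 -0.1809  0.0645] mean [ 0.5802 -0.1807  0.0646] lo [ 0.574 -0.19   0.064] hi [ 0.586 -0.172  0.066]
scene box [234 186  11  12  51] [ 0.6187 -0.167   0.0647] mean [ 0.6181 -0.1668  0.0645] lo [ 0.605 -0.186  0.062] hi [ 0.631 -0.151  0.066]
scene box [246 189   8   7  20] [ 0.59   -0.1644  0.0639] mean [ 0.5893 -0.1639  0.0639] lo [ 0.581 -0.173  0.061] hi [ 0.6   -0.154  0.066]
scene box [237 198   9   4  25] [ 0.615  -0.1447  0.0623] mean [ 0.6148 -0.1444  0.0621] lo [ 0.604 -0.15   0.058] hi [ 0.625 -0.139  0.066]
scene orange [247 197   9   6  37] [ 0.5908 -0.0903  0.1618] mean [ 0.591  -0.0897  0.1621] lo [ 0.58  -0.095  0.154] hi [ 0.6   -0.085  0.17 ]
```

View pics/crop0.png

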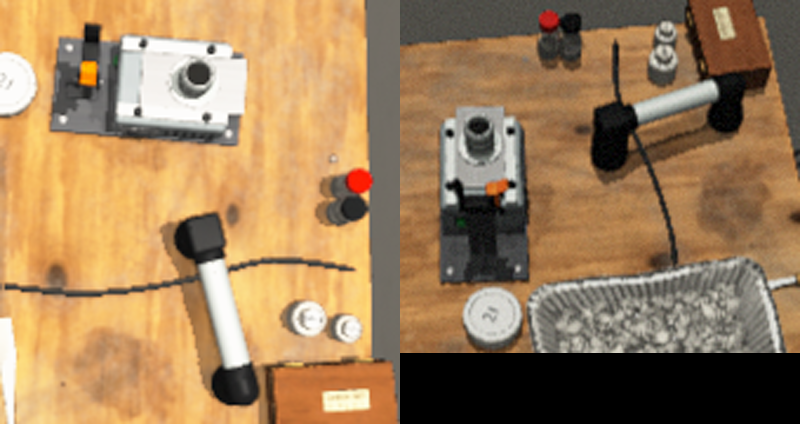

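```bash
cat > fit.py <<'E'
from h import *
def rect(Q):
    (c,s,a)=cv2.minAreaRect((Q[:,:2]*1000).astype(np.float32)); return np.round(c,1),np.round(s,1),round(a,1)
E
python3 - <<'E'
from fit import *
for n in('top','scene'):
    z=np.load(n+'0.npz'); W=z['W']; X,Y,Z=np.moveaxis(W,-1,0)
    reg=(X>.25)&(X<.5)&(Y<-.17)&(Y>-.27)
    p=W[reg&(Z>.05)&(Z<.11)]; print(n,'pipe all',rect(p))
    p=W[reg&(Z>.08)&(X>.31)]; v,b=np.polyfit(p[:,0],p[:,1],1); print(' line y=',v,b, np.degrees(np.arctan2(-v,-1)), p[:,0].min(),p[:,0].max())
    e=W[reg&(Z>.091)&(X>.42)]; print(' elbow top',rect(e), e[:,2].mean())
    reg=(X>.53)&(X<.68)&(Y<-.11)&(Y>-.27)&(Z>.055)&(Z<.067); p=W[reg]; print(' box',rect(p))
    # near edge & far edge lines
    ys=np.arange(-.22,-.13,.01)
    lo=[p[abs(p[:,1]-y)<.005,0].min() for y in ys]; hi=[p[abs(p[:,1]-y)<.005,0].max() for y in ys]
    print(' edge slopes dx/dy',np.polyfit(ys,lo,1),np.polyfit(ys,hi,1))
    s=W[(abs(X-.602)<.03)&(abs(Y+.196)<.03)&(Z>.107)]; print(' spig',rect(s),cv2.minEnclosingCircle((s[:,:2]*1000).astype(np.float32)))
    c=W[(abs(Y+.09)<.03)&(Z>.14)&(X>.55)&(X<.66)&(Z<.18)]
    for r in((.57,.603),(.615,.65)):
        q=c[(c[:,0]>r[0])&(c[:,0]<r[1])]; print(' clip',len(q),q.mean(0).round(4),q.min(0).round(4),q.max(0).round(4))
    f=W[(Z>.2)&(abs(Y+.1)<.35)&(Z<.9)]; i=np.argmin(f[:,0]); print(' furnace',len(f),np.percentile(f[:,0],[0,1,5]),f[i])
E
```

```text
top pipe all (array([ 380.9, -221.8]), array([181.1,  34.8]), 12.9)
 line y= 0.24663154686279273 -0.3164624118982903 -166.1455453201975 0.310739721155525 0.470052471259455
 elbow top (array([ 448.5, -206.2]), array([42.2, 33.7]), 14.6) 0.09471967327815625
 box (array([ 602.1, -186.8]), array([126.8,  92.3]), 85.4)
 edge slopes dx/dy [0.07205355 0.56978401] [0.08123021 0.66246248]
 spig (array([ 601.7, -197.9]), array([29.1, 30.5]), 11.4) ((601.1661987304688, -197.8265380859375), 16.23222541809082)
 clip 64 [ 0.589  -0.0932  0.162 ] [ 0.5783 -0.1005  0.1556] [ 0.5994 -0.0857  0.171 ]
 clip 53 [ 0.6274 -0.0961  0.161 ] [ 0.6232 -0.1043  0.1435] [ 0.6343 -0.0895  0.1701]
 furnace 89824 [0.1440647  0.20311107 0.25779065] [ 0.1440647  -0.40611268  0.20077345]
scene pipe all (array([ 383.7, -220.4]), array([181. ,  35.5]), 14.3)
 line y= 0.24776108702487504 -0.3141811176144417 -166.0845543561267 0.31016907579217445 0.4732317044964508
 elbow top (array([ 446.8, -204.5]), array([48.7, 35.4]), 14.3) 0.09544477221693726
 box (array([ 603.6, -185.2]), array([128.3,  90.6]), 85.3)
 edge slopes dx/dy [0.0637614  0.57075414] [0.06923597 0.66146281]
 spig (array([ 604.4, -196.2]), array([31. , 30.6]), 45.2) ((604.2735595703125, -195.27345275878906), 16.885568618774414)
 clip 63 [ 0.5914 -0.0909  0.1606] [ 0.5798 -0.0988  0.1404] [ 0.6026 -0.0846  0.1701]
 clip 39 [ 0.6303 -0.093   0.1619] [ 0.6258 -0.1039  0.1458] [ 0.6355 -0.0853  0.1714]
 furnace 95854 [-0.27201734 -0.17807661 -0.02494329] [-0.27201734 -0.40783964  0.20043901]
```

Call:
servo_tool(
  deltas=[
    [[1.5, 3, 0], -0.12, 8.5],
    [[0, 3.5, 0], -0.12, 8.5],
    [[0, 3.5, 0], -0.12, 8.5],
    [[0, 3.5, 0], -0.12, 8.5],
    [[0, 3.5, 0], -0.12, 8.5],
    [[0, 3.5, 0], 0, 8.5],
    [[0, 3.5, 0], 0, 8.5],
  ],
)

```text
clock: 0.68
position: [0.4555, 0.6018, 0.2282]
ee_rot: [0.603, 0.798, -0.003, -0.002]
ft_force: [0.3, 1.5, -0.4]
grip_width: 0.993
```

Call:
servo_tool(
  deltas=[
    [[-3.8, -1.1, 0], 0.035, 8.5],
    [[-3.85, -1.1, 0], 0, 8.5],
    [[-3.85, -1.1, 0], 0, 8.5],
    [[-3.85, -1.1, 0], 0, 8.5],
    [[-3.85, -1.1, 0], 0, 8.5],
    [[-3.85, -1.1, 0], 0, 8.5],
    [[-3.85, -1.1, 0], 0, 8.5],
    [[-3.85, -1.1, 0], 0, 8.5],
    [[-3.85, -1.1, 0], 0, 8.5],
    [[-3.85, -1.1, 0], 0, 8.5],
    [[-3.85, -1.1, 0], 0, 8.5],
    [[-3.85, -1.1, 0], 0, 8.5],
  ],
)

```text
clock: 1.68
position: [0.4431, 0.1145, 0.2046]
ee_rot: [0.618, 0.786, -0.019, -0.004]
ft_force: [1.1, -0.4, 0.4]
grip_width: 0.997
```

```bash
cat > go.py <<'E'
import sys
from h import *
o=telemetry.get_obs(); M=R.from_quat(o['ee_rot']).as_matrix(); p=np.array(o['position'])
t=np.array([float(a) for a in sys.argv[1:4]]); th=float(sys.argv[4])
a=np.degrees(np.arctan2(M[1,0],M[0,0]))
print('clock',o['clock'],'p',p.round(4),'xang',a.round(2),'tilt',np.degrees(M[:2,2]).round(2),'F',np.round(o['ft_force'],1),'T',np.round(o['torque'],2),'w',round(o['grip_width']*85.4,1),'j',np.round(o['joint_pos'],2))
print('delta cm',(M.T@(t-p)*100).round(2),'turn',round(np.radians((a-th+180)%360-180),3))
E
python3 go.py .451 -.204 .2 103.9
python3 - <<'E'
from h import *
z=np.load('scene0.npz');W=z['W'];X,Y,Z=np.moveaxis(W,-1,0)
for zz in(.2,.3,.5,.7):
  f=W[(Z>zz)&(Z<zz+.1)&(X>.5)&(Y<.3)&(Y>-.4)]; print(zz,len(f),np.percentile(f[:,0],[1,10]) if len(f) else '')
z=np.load('top0.npz');W=z['W'];X,Y,Z=np.moveaxis(W,-1,0)
for zz in(.2,.3,.5,.7):
  f=W[(Z>zz)&(Z<zz+.1)&(X>.5)&(Y<.3)&(Y>-.4)]; print(zz,len(f),np.percentile(f[:,0],[1,10]) if len(f) else '')
E
```

```text
clock 1.6833 p [0.4431 0.1145 0.2046] xang 103.7 tilt [-1.73 -1.44] F [ 1.1 -0.4  0.4] T [ 0.05 -0.1  -0.01] w 85.2 j [-0.48  0.    0.12  1.9   0.01  1.28  1.44]
delta cm [-31.12  -6.73   1.23] turn -0.004
0.2 5285 [0.72567311 0.74810178]
0.3 5339 [0.72553984 0.74181975]
0.5 5455 [0.72523643 0.73289768]
0.7 0 
0.2 4998 [0.72267309 0.72610121]
0.3 7192 [0.72297541 0.72642323]
0.5 9259 [0.72306435 0.72568874]
0.7 0
```

Call:
servo_tool(
  deltas=[
    [[0, 0, 0], 0, 8.5],
    [[0, 0, 0], 0, 8.5],
    [[0, 0, 0], 0, 8.5],
  ],
)

```text
clock: 1.93
position: [0.4428, 0.1042, 0.2048]
ee_rot: [0.623, 0.782, -0.02, -0.004]
ft_force: [0.6, -0.2, -0.1]
grip_width: 0.994
```

```bash
python3 go.py .451 -.204 .2 103.9
```

```text
clock 1.9333 p [0.4428 0.1042 0.2048] xang 102.91 tilt [-1.75 -1.5 ] F [ 0.6 -0.2 -0.1] T [ 0.07 -0.06 -0.06] w 84.9 j [-0.47 -0.    0.13  1.9   0.02  1.28  1.45]
delta cm [-30.21  -6.04   1.26] turn -0.017
```

Call:
servo_tool(
  deltas=[
    [[-2, -0.4, -0.3], -0.017, 8.5],
    [[-2, -0.4, -0.3], 0, 8.5],
    [[-2, -0.4, -0.3], 0, 8.5],
    [[-2, -0.4, -0.3], 0, 8.5],
    [[-2, -0.4, -0.3], 0, 8.5],
    [[-2, -0.4, -0.3], 0, 8.5],
    [[-2, -0.4, -0.3], 0, 8.5],
    [[0, 0, 0], 0, 8.5],
  ],
)

```text
clock: 2.6
position: [0.4515, -0.0335, 0.2286]
ee_rot: [0.609, 0.793, -0.021, -0.005]
ft_force: [0.2, -0.0, 0.2]
grip_width: 0.992
```

```bash
python3 go.py .451 -.204 .2 103.9
```

```text
clock 2.6 p [ 0.4515 -0.0335  0.2286] xang 105.0 tilt [-1.93 -1.62] F [ 0.2 -0.   0.2] T [-0.01 -0.02 -0.01] w 84.7 j [-0.33 -0.04  0.28  1.89  0.04  1.33  1.77]
delta cm [-16.39  -4.34   3.34] turn 0.019
```

Call:
servo_tool(
  deltas=[
    [[3.9, 1.1, 0], 0, 8.5],
    [[3.9, 1.1, 0], 0, 8.5],
    [[3.9, 1.1, 0], 0, 8.5],
    [[3.9, 1.1, 0], 0, 8.5],
    [[3.9, 1.1, 0], 0, 8.5],
    [[3.9, 1.1, 0], 0, 8.5],
    [[0, 0, 0], 0, 8.5],
    [[0, 0, 0], 0, 8.5],
  ],
)

```text
clock: 3.27
position: [0.4524, 0.2249, 0.2193]
ee_rot: [0.606, 0.795, -0.021, -0.006]
ft_force: [1.1, -1.4, 0.1]
grip_width: 0.992
```

```bash
python3 go.py .451 -.204 .2 103.9
```

```text
clock 3.2667 p [0.4524 0.2249 0.2193] xang 105.4 tilt [-2.05 -1.53] F [ 1.1 -1.4  0.1] T [-0.05 -0.13  0.04] w 84.7 j [-0.59  0.11  0.04  1.76 -0.    1.32  1.29]
delta cm [-41.28 -11.41   3.08] turn 0.026
```

Call:
servo_tool(
  deltas=[
    [[3.9, 1.1, 0], 0, 8.5],
    [[3.9, 1.1, 0], 0, 8.5],
    [[3.9, 1.1, 0], 0, 8.5],
    [[3.9, 1.1, 0], 0, 8.5],
    [[3.9, 1.1, 0], 0, 8.5],
    [[3.9, 1.1, 0], 0, 8.5],
    [[3.9, 1.1, 0], 0, 8.5],
    [[3.9, 1.1, 0], 0, 8.5],
    [[0, 0, 0], 0, 8.5],
    [[0, 0, 0], 0, 8.5],
  ],
)

```text
clock: 4.1
position: [0.4492, 0.5608, 0.2022]
ee_rot: [0.606, 0.795, -0.026, -0.008]
ft_force: [0.9, -0.3, 0.3]
grip_width: 0.998
```

```bash
python3 go.py .451 -.204 .2 103.9
```

```text
clock 4.1 p [0.4492 0.5608 0.2022] xang 105.43 tilt [-2.54 -1.74] F [ 0.9 -0.3  0.3] T [-0.01 -0.05  0.01] w 85.2 j [-0.9   0.6  -0.08  1.14  0.02  1.45  0.87]
delta cm [-73.76 -20.07   2.53] turn 0.027
```

Call:
servo_tool(
  deltas=[
    [[0, 0, -3], 0, 8.5],
    [[0, 0, -3], 0, 8.5],
    [[0, 0, -3], 0, 8.5],
    [[0, 0, -3], 0, 8.5],
    [[0, 0, 0], 0, 8.5],
  ],
)

```text
clock: 4.52
position: [0.4521, 0.5629, 0.3209]
ee_rot: [0.605, 0.796, -0.031, -0.009]
ft_force: [0.2, -0.4, 0.7]
grip_width: 0.997
```

```bash
python3 go.py .451 -.204 .2 103.9
```

```text
clock 4.5167 p [0.4521 0.5629 0.3209] xang 105.55 tilt [-2.97 -2.24] F [ 0.2 -0.4  0.7] T [ 0.07 -0.07 -0.04] w 85.2 j [-0.91  0.6  -0.06  0.9   0.02  1.71  0.87]
delta cm [-73.54 -19.8   15.07] turn 0.029
```

Call:
servo_tool(
  deltas=[
    [[0, 0, 3], 0, 8.5],
    [[0, 0, 3], 0, 8.5],
    [[0, 0, 3], 0, 8.5],
    [[0, 0, 0], 0, 8.5],
  ],
)

```text
clock: 4.85
position: [0.4496, 0.5583, 0.2337]
ee_rot: [0.606, 0.795, -0.026, -0.009]
ft_force: [-1.0, -0.5, -2.1]
grip_width: 0.995
```

```bash
python3 go.py .451 -.204 .2 103.9
```

```text
clock 4.85 p [0.4496 0.5583 0.2337] xang 105.37 tilt [-2.6 -1.8] F [-1.  -0.5 -2.1] T [-0.01 -0.01  0.01] w 84.9 j [-0.9   0.58 -0.07  1.1   0.02  1.51  0.87]
delta cm [-73.46 -19.8    5.74] turn 0.026
```

Call:
servo_tool(
  deltas=[
    [[0, -3.5, 0], 0, 8.5],
    [[0, -3.5, 0], 0, 8.5],
    [[0, -3.5, 0], 0, 8.5],
    [[0, -3.5, 0], 0, 8.5],
    [[0, -3.5, 0], 0, 8.5],
    [[0, 0, 0], 0, 8.5],
    [[0, 0, 0], 0, 8.5],
  ],
)

```text
clock: 5.43
position: [0.2765, 0.506, 0.2471]
ee_rot: [0.609, 0.793, -0.027, -0.007]
ft_force: [2.0, -0.4, 0.9]
grip_width: 0.998
```

```bash
python3 go.py .451 -.204 .2 103.9
```

```text
clock 5.4333 p [0.2765 0.506  0.2471] xang 105.01 tilt [-2.55 -1.92] F [ 2.  -0.4  0.9] T [ 0.02 -0.08 -0.01] w 85.2 j [-1.02  0.26 -0.14  1.52  0.01  1.41  0.68]
delta cm [-72.98  -1.21   6.31] turn 0.019
```

Call:
servo_tool(
  deltas=[
    [[0, 2.5, -3], 0, 8.5],
    [[0, 2.5, -3], 0, 8.5],
    [[0, 2.5, -3], 0, 8.5],
    [[0, 2.5, -3], 0, 8.5],
    [[0, 2.5, -3], 0, 8.5],
    [[0, 2.5, -2], 0, 8.5],
    [[0, 1, -1], 0, 8.5],
    [[0, 0, 0], 0, 8.5],
  ],
)

```text
clock: 6.1
position: [0.4465, 0.5482, 0.4291]
ee_rot: [0.609, 0.792, -0.028, -0.005]
ft_force: [-0.8, -0.3, 0.4]
grip_width: 0.996
```

```bash
python3 go.py .451 -.204 .2 103.9
```

```text
clock 6.1 p [0.4465 0.5482 0.4291] xang 104.92 tilt [-2.4  -2.21] F [-0.8 -0.3  0.4] T [ 0.05 -0.05 -0.02] w 85.1 j [-0.93  0.61 -0.05  0.66  0.02  1.93  0.87]
delta cm [-72.17 -17.66  25.75] turn 0.018
```

Call:
servo_tool(
  deltas=[
    [[0, 1, -1.5], 0, 8.5],
    [[0, 1, -1.5], 0, 8.5],
    [[0, 1, -1.5], 0, 8.5],
    [[0, 1, -1.5], 0, 8.5],
    [[0, 1, -1.5], 0, 8.5],
    [[0, 0, 0], 0, 8.5],
  ],
)

```text
clock: 6.6
position: [0.4845, 0.544, 0.4689]
ee_rot: [0.613, 0.79, -0.014, -0.007]
ft_force: [0.4, -0.1, 0.2]
grip_width: 0.994
```

```bash
python3 go.py .451 -.204 .2 103.9
```

```text
clock 6.6 p [0.4845 0.544  0.4689] xang 104.39 tilt [-1.6  -0.84] F [ 0.4 -0.1  0.2] T [ 0.02 -0.05  0.03] w 84.9 j [-0.98  0.74  0.31  0.39 -0.24  2.06  0.97]
delta cm [-71.43 -20.98  28.07] turn 0.009
```

Call:
servo_tool(
  deltas=[
    [[0, 1, -1], 0, 8.5],
    [[0, 1, -1], 0, 8.5],
    [[0, 1, -1], 0, 8.5],
    [[0, 0, 0], 0, 8.5],
  ],
)

```text
clock: 6.93
position: [0.5019, 0.5372, 0.4794]
ee_rot: [0.612, 0.79, 0.001, -0.008]
ft_force: [-0.7, 0.0, 0.6]
grip_width: 0.995
```

```bash
python3 go.py .451 -.204 .2 103.9
```

```text
clock 6.9333 p [0.5019 0.5372 0.4794] xang 104.46 tilt [-0.66  0.68] F [-0.7  0.   0.6] T [0.   0.   0.06] w 85.0 j [-0.95  0.75  0.33  0.35 -0.27  2.06  0.99]
delta cm [-70.9  -23.21  27.12] turn 0.01
```

Call:
servo_tool(
  deltas=[
    [[-1.5, -0.5, 0.5], 0, 8.5],
    [[-2.7, -0.9, 1], 0, 8.5],
    [[-2.7, -0.9, 1], 0, 8.5],
    [[-2.7, -0.9, 1], 0, 8.5],
    [[-2.7, -0.9, 1], 0, 8.5],
    [[-2.7, -0.9, 1], 0, 8.5],
    [[-2.7, -0.9, 1], 0, 8.5],
    [[-2.7, -0.9, 1], 0, 8.5],
    [[-2.7, -0.9, 1], 0, 8.5],
    [[-2.7, -0.9, 1], 0, 8.5],
    [[-2.7, -0.9, 1], 0, 8.5],
    [[-2.7, -0.9, 1], 0, 8.5],
  ],
)

```text
clock: 7.93
position: [0.4737, 0.2046, 0.3507]
ee_rot: [0.606, 0.796, 0.001, -0.009]
ft_force: [0.2, -0.5, -0.3]
grip_width: 0.997
```

```bash
python3 go.py .451 -.204 .2 103.9
```

```text
clock 7.9333 p [0.4737 0.2046 0.3507] xang 105.43 tilt [-0.8   0.74] F [ 0.2 -0.5 -0.3] T [ 0.    0.02 -0.01] w 85.1 j [-0.89  0.05  0.43  1.56 -0.04  1.55  1.38]
delta cm [-39.02 -12.92  14.57] turn 0.027
```

Call:
servo_tool(
  deltas=[
    [[-2.7, -0.9, 0.5], 0.027, 8.5],
    [[-2.7, -0.9, 0.5], 0, 8.5],
    [[-2.7, -0.9, 0.5], 0, 8.5],
    [[-2.7, -0.9, 0.6], 0, 8.5],
    [[-2.7, -0.9, 0.6], 0, 8.5],
    [[-2.7, -0.9, 0.8], 0, 8.5],
    [[-2.7, -0.9, 1], 0, 8.5],
    [[-2.7, -0.9, 1], 0, 8.5],
    [[-2.7, -0.9, 1], 0, 8.5],
    [[-2.7, -0.9, 1], 0, 8.5],
    [[-2.7, -0.9, 1], 0, 8.5],
    [[-2, -0.6, 0.8], 0, 8.5],
  ],
)

```text
clock: 8.93
position: [0.4412, -0.1434, 0.2497]
ee_rot: [0.614, 0.789, 0.004, -0.008]
ft_force: [-0.2, -0.4, 0.9]
grip_width: 0.996
```

```bash
python3 go.py .451 -.204 .2 103.9
```

```text
clock 8.9333 p [ 0.4412 -0.1434  0.2497] xang 104.25 tilt [-0.47  0.93] F [-0.2 -0.4  0.9] T [ 0.02 -0.03 -0.02] w 85.1 j [-0.6  -0.09  0.8   1.86  0.05  1.35  2.  ]
delta cm [-6.2  -0.52  4.87] turn 0.006
```

Call:
servo_tool(
  deltas=[
    [[-1.5, -0.1, 1.2], 0, 8.5],
    [[-1.5, -0.1, 1.2], 0, 8.5],
    [[-1.2, -0.1, 1.2], 0, 8.5],
    [[-0.5, 0, 1.2], 0, 8.5],
    [[0, 0, 1], 0, 8.5],
    [[0, 0, 0], 0, 8.5],
  ],
)

```text
clock: 9.43
position: [0.4468, -0.1954, 0.1878]
ee_rot: [0.616, 0.788, 0.005, -0.008]
ft_force: [-0.5, 1.5, -0.4]
grip_width: 0.995
```

```bash
python3 go.py .451 -.204 .057 103.9
python3 - <<'E'
from h import *
a,W=cloud('scene'); b,V=cloud('top')
X,Y,Z=np.moveaxis(W,-1,0); f=W[(X>.25)&(X<.5)&(Y<-.17)&(Y>-.29)&(Z>.08)&(Z<.094)]
print(np.polyfit(f[:,0],f[:,1],1))
a=cv2.resize(a[80:220,230:400],(680,560),interpolation=cv2.INTER_CUBIC); cv2.imwrite('pics/s1.png',a)
E
```

```text
clock 9.4333 p [ 0.4468 -0.1954  0.1878] xang 103.98 tilt [-0.36  0.96] F [-0.5  1.5 -0.4] T [-0.01  0.01 -0.03] w 85.0 j [-0.53  0.06  0.9   1.9  -0.07  1.22  2.21]
delta cm [-1.16  0.23 13.06] turn 0.001
[ 0.26355164 -0.31938444]
```

View pics/s1.png

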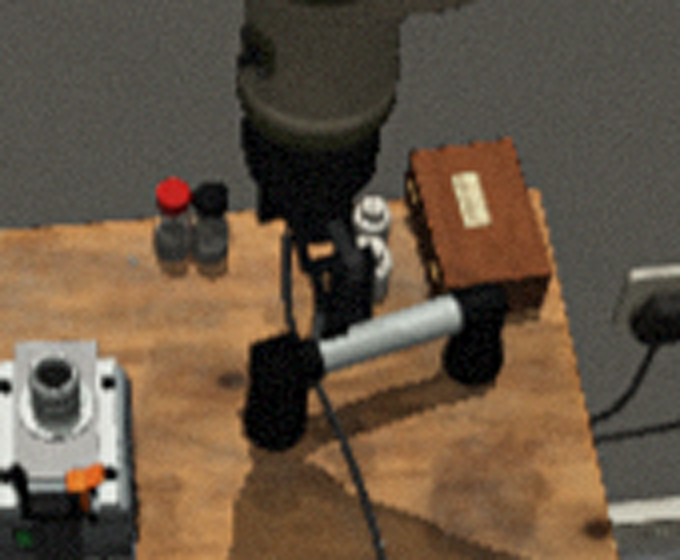

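Call:
servo_tool(
  deltas=[
    [[-0.6, 0.1, 1.5], 0, 8.5],
    [[-0.5, 0.1, 2], 0, 8.5],
    [[0, 0, 2], 0, 8.5],
    [[0, 0, 2], 0, 8.5],
    [[0, 0, 1.5], 0, 8.5],
    [[0, 0, 1], 0, 8.5],
    [[0, 0, 0], 0, 8.5],
  ],
)

```text
clock: 10.12
position: [0.4585, -0.1989, 0.0917]
ee_rot: [0.611, 0.791, 0.01, -0.003]
ft_force: [-0.4, -0.3, 0.4]
grip_width: 0.997
```

```bash
python3 go.py .451 -.204 .060 103.9
```

```text
clock 10.1167 p [ 0.4585 -0.1989  0.0917] xang 104.61 tilt [0.42 1.15] F [-0.4 -0.3  0.4] T [-0.01  0.04 -0.02] w 85.2 j [-0.44  0.25  0.88  1.98 -0.25  1.01  2.38]
delta cm [-0.36 -0.89  3.16] turn 0.012
```

Call:
servo_tool(
  deltas=[
    [[-0.2, -0.5, 0.8], 0.012, 8.5],
    [[-0.1, -0.4, 0.9], 0, 8.5],
    [[0, 0, 0.9], 0, 8.5],
    [[0, 0, 0.4], 0, 8.5],
    [[0, 0, 0], 0, 8.5],
  ],
)

```text
clock: 10.53
position: [0.4521, -0.2033, 0.0617]
ee_rot: [0.616, 0.788, 0.012, -0.002]
ft_force: [-0.0, -0.2, 0.4]
grip_width: 0.994
```

```bash
python3 go.py .451 -.204 .060 103.9
```

```text
clock 10.5333 p [ 0.4521 -0.2033  0.0617] xang 103.96 tilt [0.68 1.19] F [-0.  -0.2  0.4] T [ 0.01 -0.03 -0.  ] w 84.9 j [-0.41  0.3   0.86  2.02 -0.3   0.94  2.42]
delta cm [-0.05 -0.13  0.17] turn 0.001
```

Grip.

Call:
servo_tool(
  deltas=[
    [[0, 0, 0], 0, 3],
    [[0, 0, 0], 0, 2.5],
    [[0, 0, 0], 0, 2.5],
    [[0, 0, 0], 0, 2.5],
    [[0, 0, 0], 0, 2.5],
    [[0, 0, 0], 0, 2.5],
    [[0, 0, 0], 0, 2.5],
    [[0, 0, 0], 0, 2.5],
  ],
  force=90,
)

```text
clock: 11.2
position: [0.453, -0.2036, 0.0628]
ee_rot: [0.616, 0.788, 0.012, -0.001]
ft_force: [-0.6, 0.3, -1.9]
grip_width: 0.384
```

```bash
python3 go.py .451 -.204 .15 103.9
```

```text
clock 11.2 p [ 0.453  -0.2036  0.0628] xang 103.97 tilt [0.78 1.17] F [-0.6  0.3 -1.9] T [-0.1  -0.05  0.06] w 32.8 j [-0.41  0.29  0.86  2.02 -0.3   0.95  2.42]
delta cm [ 0.15 -0.05 -8.72] turn 0.001
```

Call:
servo_tool(
  deltas=[
    [[0, 0, -0.7], 0, 2.5],
    [[0, 0, -1.5], 0, 2.5],
    [[0, 0, -2], 0, 2.5],
    [[0, 0, -2], 0, 2.5],
    [[0, 0, -2], 0, 2.5],
    [[0, 0, -2], 0, 2.5],
    [[0, 0, -2], 0, 2.5],
    [[0, 0, -1.5], 0, 2.5],
    [[0, 0, -0.8], 0.06, 2.5],
    [[0, 0, -0.4], 0.12, 2.5],
  ],
)

```text
clock: 12.03
position: [0.4472, -0.2077, 0.2199]
ee_rot: [0.686, 0.727, 0.01, -0.004]
ft_force: [-0.7, 0.8, -1.6]
grip_width: 0.384
```

```bash
python3 go.py .603 -.197 .22 -4.1
```

```text
clock 12.0333 p [ 0.4472 -0.2077  0.2199] xang 93.34 tilt [0.43 1.2 ] F [-0.7  0.8 -1.6] T [-0.06 -0.09 -0.03] w 32.8 j [-0.54  0.03  0.93  1.85 -0.05  1.27  2.03]
delta cm [ 0.16 15.61  0.13] turn 1.701
```

Call:
servo_tool(
  deltas=[
    [[0, 0, 0], 0.1, 2.5],
    [[0, 0.5, 0], 0.12, 2.5],
    [[0.1, 0.5, 0], 0.12, 2.5],
    [[0.2, 0.5, 0], 0.12, 2.5],
    [[0.3, 0.5, 0], 0.12, 2.5],
    [[0.4, 0.5, 0], 0.12, 2.5],
    [[0.5, 0.5, 0], 0.12, 2.5],
    [[0.5, 0.4, 0], 0.12, 2.5],
    [[0.6, 0.3, 0], 0.12, 2.5],
    [[0.6, 0.3, 0], 0.12, 2.5],
    [[0.6, 0.2, 0], 0.12, 2.5],
    [[0.6, 0.2, 0], 0.12, 2.5],
  ],
)

```text
clock: 13.03
position: [0.5131, -0.2047, 0.2268]
ee_rot: [0.997, 0.074, 0.006, -0.012]
ft_force: [1.1, -0.2, -2.6]
grip_width: 0.389
```

```bash
python3 go.py .603 -.197 .22 -4.1
```

```text
clock 13.0333 p [ 0.5131 -0.2047  0.2268] xang 8.46 tilt [0.6 1.4] F [ 1.1 -0.2 -2.6] T [-0.11  0.02  0.01] w 33.2 j [-0.58  0.27  1.06  1.71 -0.27  1.31  0.68]
delta cm [8.99 0.58 0.8 ] turn 0.219
```

Call:
servo_tool(
  deltas=[
    [[1.3, 0.1, 0], 0.05, 2.5],
    [[1.6, 0, 0], 0.05, 2.5],
    [[1.6, 0, 0], 0.05, 2.5],
    [[1.6, -0.1, 0], 0.03, 2.5],
    [[1.2, -0.1, 0], 0, 2.5],
    [[0.6, 0, 0], 0, 2.5],
    [[0, 0, 0], 0, 2.5],
    [[0, 0, 0], 0, 2.5],
  ],
)

```text
clock: 13.7
position: [0.5943, -0.1996, 0.2287]
ee_rot: [1.0, -0.025, 0.003, -0.012]
ft_force: [0.6, -0.6, -3.0]
grip_width: 0.384
```

```bash
python3 go.py .603 -.197 .22 -4.1
python3 - <<'E'
from fit import *
ims=[]
for n,bx in(('top',(230,140,370,245)),('scene',(180,90,320,195))):
    im,W=cloud(n); np.savez(n+'2.npz',im=im,W=W); X,Y,Z=np.moveaxis(W,-1,0)
    ims.append(cv2.resize(im[bx[1]:bx[3],bx[0]:bx[2]],(800,600),interpolation=cv2.INTER_CUBIC)[::2,::2])
    hsv=cv2.cvtColor(im,cv2.COLOR_BGR2HSV)
    b=(Z>.18)&(X>.55)&(X<.66)&(Y>-.17)&(Y<.02)&(Z<.27)
    p=W[b&(hsv[...,2]>120)]   # bright alu
    if len(p)>20:
        v=np.polyfit(p[:,1],p[:,0],1); print(n,'alu',len(p),p.min(0).round(4),p.max(0).round(4),'yaw',90-np.degrees(np.arctan(v[0])),'x at y=-.197',np.polyval(v,-.197), 'z-slope',np.polyfit(p[:,1],p[:,2],1))
    q=W[b]; print(n,'all',len(q),rect(q),q.min(0).round(4),q.max(0).round(4))
    s=W[(X>.55)&(X<.66)&(Y>-.26)&(Y<-.15)&(Z>.13)&(Z<.19)]; print(n,'sleeve',len(s),s.min(0).round(4) if len(s) else '',s.max(0).round(4) if len(s) else '')
cv2.imwrite('pics/c2.png',cv2.hconcat(ims))
E
```

```text
clock 13.7 p [ 0.5943 -0.1996  0.2287] xang -2.86 tilt [0.33 1.38] F [ 0.6 -0.6 -3. ] T [-0.05  0.04 -0.01] w 32.8 j [-0.46  0.49  1.01  1.5  -0.44  1.39  0.53]
delta cm [ 0.85 -0.29  0.88] turn 0.022
top alu 280 [ 0.5859 -0.1192  0.1817] [ 0.6147 -0.0298  0.2632] yaw 85.1147213499551 x at y=-.197 0.5893992983998769 z-slope [-0.09542723  0.24673334]
top all 756 (array([597.8, -73.7]), array([35.6, 91.7]), 2.5) [ 0.5788 -0.1192  0.1801] [ 0.6147 -0.028   0.2647]
top sleeve 0  
scene alu 193 [ 0.5899 -0.1654  0.2456] [ 0.6131 -0.073   0.264 ] yaw 87.10722044625048 x at y=-.197 0.5958971071567919 z-slope [0.02983003 0.26052994]
scene all 891 (array([599. , -97.5]), array([145.9,  39.6]), 86.8) [ 0.5819 -0.1698  0.18  ] [ 0.6219 -0.0248  0.2681]
scene sleeve 32 [ 0.575  -0.1995  0.1686] [ 0.6165 -0.1803  0.1899]
```

View pics/c2.png

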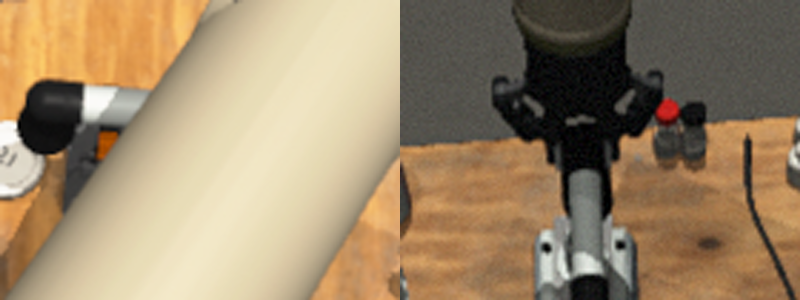

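Call:
servo_tool(
  deltas=[
    [[0.4, -0.1, 0.5], 0.022, 2.5],
    [[0.4, -0.05, 1], 0, 2.5],
    [[0, 0, 1.2], 0, 2.5],
    [[0, 0, 1], 0, 2.5],
    [[0, 0, 0.6], 0, 2.5],
    [[0, 0, 0], 0, 2.5],
    [[0, 0, 0], 0, 2.5],
  ],
)

```text
clock: 14.38
position: [0.6008, -0.1971, 0.1805]
ee_rot: [0.999, -0.038, 0.002, -0.013]
ft_force: [0.1, -1.1, -2.5]
grip_width: 0.383
```

```bash
python3 go.py .6028 -.1976 .18 -4.1
```

```text
clock 14.3833 p [ 0.6008 -0.1971  0.1805] xang -4.35 tilt [0.29 1.53] F [ 0.1 -1.1 -2.5] T [-0.09  0.02  0.  ] w 32.7 j [-0.44  0.54  0.99  1.55 -0.49  1.32  0.53]
delta cm [0.2  0.03 0.05] turn -0.004
```

Call:
servo_tool(
  deltas=[
    [[0.2, 0, 0.2], 0, 2.5],
    [[0, 0.01, 0.3], 0, 2.5],
    [[0, 0.01, 0.3], 0, 2.5],
    [[0, 0.01, 0.2], 0, 2.5],
    [[0, 0, 0], 0, 2.5],
  ],
)

```text
clock: 14.8
position: [0.6034, -0.1982, 0.1706]
ee_rot: [0.999, -0.038, 0.003, -0.013]
ft_force: [-0.3, -0.7, -2.5]
grip_width: 0.386
```

```bash
python3 go.py .6028 -.1976 .165 -4.1
```

```text
clock 14.8 p [ 0.6034 -0.1982  0.1706] xang -4.36 tilt [0.37 1.47] F [-0.3 -0.7 -2.5] T [-0.23  0.05  0.02] w 33.0 j [-0.44  0.56  0.98  1.55 -0.5   1.3   0.54]
delta cm [-0.07 -0.04  0.56] turn -0.005
```

Call:
servo_tool(
  deltas=[
    [[0, 0.01, 0.3], 0, 2.5],
    [[0, 0.01, 0.3], 0, 2.5],
    [[0, 0.01, 0.3], 0, 2.5],
    [[0, 0, 0], 0, 2.5],
  ],
)

```text
clock: 15.13
position: [0.6035, -0.1985, 0.161]
ee_rot: [0.999, -0.038, 0.003, -0.013]
ft_force: [0.0, 0.6, -2.0]
grip_width: 0.385
```

```bash
python3 go.py .6028 -.1976 .165 -4.1
```

```text
clock 15.1333 p [ 0.6035 -0.1985  0.161 ] xang -4.38 tilt [0.4  1.46] F [ 0.   0.6 -2. ] T [-0.2   0.01 -0.01] w 32.9 j [-0.43  0.56  0.97  1.56 -0.51  1.28  0.54]
delta cm [-0.07 -0.09 -0.4 ] turn -0.005
```

Call:
servo_tool(
  deltas=[
    [[0, 0, 0.3], 0, 2.5],
    [[0, 0, 0.35], 0, 2.5],
    [[0, 0, 0.35], 0, 2.5],
    [[0, 0, 0.35], 0, 2.5],
    [[0, 0, 0], 0, 2.5],
  ],
)

```text
clock: 15.55
position: [0.6043, -0.1993, 0.1472]
ee_rot: [0.999, -0.039, 0.004, -0.012]
ft_force: [1.6, -0.8, -3.1]
grip_width: 0.387
```

```bash
python3 go.py .6028 -.1976 .1328 -4.1
```

```text
clock 15.55 p [ 0.6043 -0.1993  0.1472] xang -4.48 tilt [0.55 1.38] F [ 1.6 -0.8 -3.1] T [-0.17 -0.15 -0.5 ] w 33.0 j [-0.43  0.58  0.96  1.58 -0.52  1.26  0.55]
delta cm [-0.17 -0.12  1.44] turn -0.007
```

Call:
servo_tool(
  deltas=[
    [[-0.05, 0, 0.3], 0, 2.5],
    [[0, 0, 0.35], 0, 2.5],
    [[0, 0, 0.3], 0, 2.5],
  ],
)

```text
clock: 15.8
position: [0.604, -0.2012, 0.1414]
ee_rot: [0.999, -0.041, 0.006, -0.012]
ft_force: [-7.7, 1.5, 14.0]
grip_width: 0.385
```

```bash
python3 go.py .6028 -.1976 .1328 -4.1
```

```text
clock 15.8 p [ 0.604  -0.2012  0.1414] xang -4.66 tilt [0.72 1.37] F [-7.7  1.5 14. ] T [1.48 2.24 0.14] w 32.9 j [-0.42  0.58  0.96  1.58 -0.52  1.24  0.55]
delta cm [-0.16 -0.33  0.86] turn -0.01
```

Call:
servo_tool(
  deltas=[
    [[0, 0, 0], 0, 5],
    [[0, 0, 0], 0, 7],
    [[0, 0, 0], 0, 8.5],
    [[0, 0, 0], 0, 8.5],
    [[0, 0, 0], 0, 8.5],
    [[0, 0, -1], 0, 8.5],
    [[0, 0, -2], 0, 8.5],
    [[0, 0, -2], 0, 8.5],
    [[0, 0, -2], 0, 8.5],
    [[0, 0, -1], 0, 8.5],
  ],
)

```text
clock: 16.63
position: [0.6021, -0.2013, 0.2239]
ee_rot: [0.999, -0.04, 0.004, -0.013]
ft_force: [-0.3, -0.4, 1.0]
grip_width: 0.999
```

```bash
python3 go.py .604 -.193 .22 -4.1
cat > look.py <<'E'
import sys
from fit import *
n=sys.argv[1]
im,W=cloud('scene'); X,Y,Z=np.moveaxis(W,-1,0); hsv=cv2.cvtColor(im,cv2.COLOR_BGR2HSV)
im2=im[130:235,180:320]; cv2.imwrite(f'pics/{n}.png',cv2.resize(im2,(800,600),interpolation=cv2.INTER_CUBIC))
b=(Z>.13)&(X>.57)&(X<.64)&(Y>-.16)&(Y<-.05)&(Z<.2)&(hsv[...,2]>110)&(hsv[...,1]<60)
p=W[b]; v=np.polyfit(p[:,1],p[:,0],1); print(len(p),'ridge z',np.percentile(p[:,2],[50,90,98]),'x at -.09',np.polyval(v,-.09),'slope',v[0])
for y in(-.15,-.135,-.12,-.105,-.075,-.06):
    q=p[abs(p[:,1]-y)<.006]; print(y,len(q),q[:,2].max().round(4) if len(q) else '',np.median(q[:,0]).round(4) if len(q) else '')
E
python3 look.py s3
```

```text
clock 16.6333 p [ 0.6021 -0.2013  0.2239] xang -4.54 tilt [0.47 1.48] F [-0.3 -0.4  1. ] T [-0.08  0.05  0.01] w 85.3 j [-0.44  0.51  1.01  1.48 -0.46  1.39  0.51]
delta cm [ 0.12 -0.83  0.41] turn -0.008
197 ridge z [0.17178198 0.17575303 0.17814645] x at -.09 0.6136942950302823 slope 0.06885715090254217
-0.15 18 0.1739 0.6112
-0.135 32 0.1777 0.6104
-0.12 31 0.1747 0.6108
-0.105 33 0.1765 0.6122
-0.075 14 0.1809 0.6146
-0.06 0
```

View pics/s3.png

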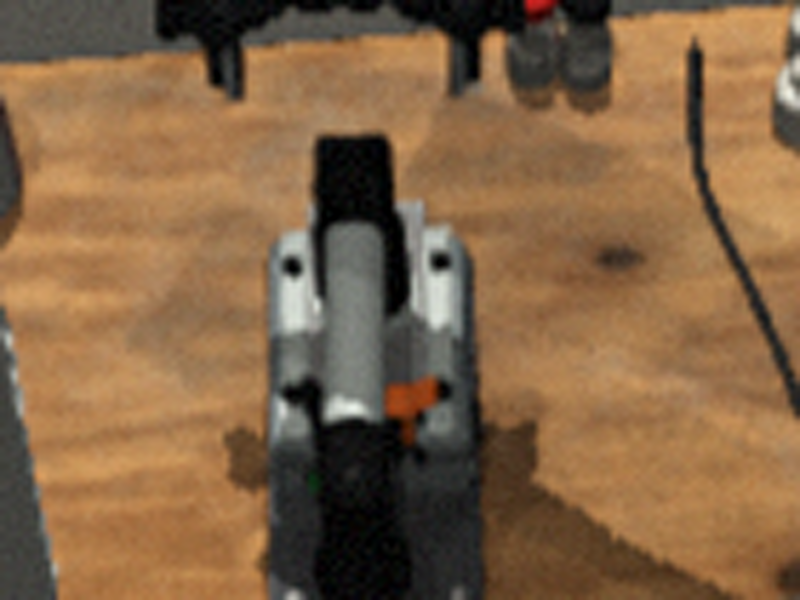

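Call:
servo_tool(
  deltas=[
    [[0, -0.8, 0], 0, 5],
    [[0, -1.4, 0], 0, 0],
    [[0, -1.5, 0], 0, 0],
    [[0, -1.5, 0], 0, 0],
    [[0, -1.5, 0], 0, 0],
    [[0, -1, 0], 0, 0],
    [[0, -0.4, 0], 0, 0],
    [[0, 0, 0], 0, 0],
    [[0, 0, 0], 0, 0],
    [[0, 0, 0], 0, 0],
  ],
)

```text
clock: 17.52
position: [0.6078, -0.1139, 0.2226]
ee_rot: [0.999, -0.039, 0.002, -0.013]
ft_force: [0.7, 0.6, 0.0]
grip_width: 0.002
```

```bash
python3 go.py .609 -.120 .18 -4.1
```

```text
clock 17.5167 p [ 0.6078 -0.1139  0.2226] xang -4.52 tilt [0.31 1.52] F [0.7 0.6 0. ] T [-0.05 -0.02 -0.02] w 0.2 j [-0.62  0.47  1.02  1.53 -0.44  1.37  0.36]
delta cm [0.16 0.71 4.25] turn -0.007
```

Call:
servo_tool(
  deltas=[
    [[0.1, 0.3, 0.8], 0, 0],
    [[0.05, 0.3, 1.2], 0, 0],
    [[0, 0.1, 1], 0, 0],
    [[0, 0.05, 0.6], 0, 0],
    [[0, 0, 0.3], 0, 0],
    [[0, 0, 0], 0, 0],
  ],
)

```text
clock: 18.02
position: [0.6075, -0.1253, 0.178]
ee_rot: [0.999, -0.042, 0.001, -0.013]
ft_force: [0.6, 0.8, -0.5]
grip_width: 0.003
```

```bash
python3 go.py .609 -.120 .159 -4.1
```

```text
clock 18.0167 p [ 0.6075 -0.1253  0.178 ] xang -4.85 tilt [0.22 1.44] F [ 0.6  0.8 -0.5] T [0.02 0.01 0.05] w 0.3 j [-0.58  0.51  0.99  1.59 -0.47  1.29  0.4 ]
delta cm [ 0.11 -0.49  1.91] turn -0.013
```

Call:
servo_tool(
  deltas=[
    [[0.1, -0.25, 0.2], 0, 0],
    [[0.05, -0.2, 0.2], 0, 0],
    [[0, 0, 0.3], 0, 0],
    [[0, 0, 0.3], 0, 0],
  ],
)

```text
clock: 18.35
position: [0.6107, -0.1214, 0.1699]
ee_rot: [0.999, -0.043, 0.003, -0.012]
ft_force: [-3.1, -0.2, 10.7]
grip_width: -0.002
```

```bash
python3 go.py .609 -.120 .159 -4.1
```

```text
clock 18.35 p [ 0.6107 -0.1214  0.1699] xang -4.89 tilt [0.41 1.37] F [-3.1 -0.2 10.7] T [-0.06  0.86  0.06] w -0.2 j [-0.59  0.52  0.99  1.59 -0.48  1.28  0.4 ]
delta cm [-0.19 -0.1   1.09] turn -0.014
```

Call:
servo_tool(
  deltas=[
    [[-0.1, 0, 0.3], 0, 0],
    [[0, 0, 0.3], 0, 0],
    [[0, 0, 0.3], 0, 0],
  ],
)

```text
clock: 18.6
position: [0.6111, -0.1203, 0.1647]
ee_rot: [0.999, -0.042, 0.005, -0.013]
ft_force: [-3.9, 3.6, 10.6]
grip_width: 0.002
```

```bash
python3 go.py .609 -.120 .159 -4.1
```

```text
clock 18.6 p [ 0.6111 -0.1203  0.1647] xang -4.8 tilt [0.62 1.49] F [-3.9  3.6 10.6] T [0.93 1.12 0.08] w 0.2 j [-0.58  0.53  0.99  1.6  -0.48  1.27  0.4 ]
delta cm [-0.22  0.01  0.57] turn -0.012
```

Call:
servo_tool(
  deltas=[
    [[-0.1, 0, 0.3], 0, 0],
    [[0, 0.05, 0.3], 0, 0],
    [[0, 0, 0.3], 0, 0],
  ],
)

```text
clock: 18.85
position: [0.6118, -0.1185, 0.1584]
ee_rot: [0.999, -0.04, 0.007, -0.015]
ft_force: [-3.3, -2.1, 26.1]
grip_width: -0.0
```

```bash
python3 go.py .609 -.120 .159 -4.1
```

```text
clock 18.85 p [ 0.6118 -0.1185  0.1584] xang -4.65 tilt [0.84 1.64] F [-3.3 -2.1 26.1] T [-0.23  0.87  0.01] w -0.0 j [-0.58  0.53  0.98  1.61 -0.49  1.25  0.41]
delta cm [-0.26  0.17 -0.07] turn -0.01
```

Call:
servo_tool(
  deltas=[
    [[0, 0, -0.7], 0, 0],
    [[0, 0, -1.2], 0, 0],
    [[0, 1, -1.2], 0, 0],
    [[0, 1.5, -0.5], 0, 0],
    [[0, 1.5, 0], 0, 0],
    [[0, 1.5, 0], 0, 0],
    [[0, 1.2, 0], 0, 0],
    [[0, 0.5, 0], 0, 0],
    [[0, 0, 0], 0, 0],
  ],
)

```text
clock: 19.6
position: [0.6064, -0.1979, 0.202]
ee_rot: [0.999, -0.04, 0.01, -0.013]
ft_force: [0.4, 0.5, -0.5]
grip_width: 0.001
```

```bash
python3 go.py .603 -.196 .170 -4.1;python3 look.py s4
```

```text
clock 19.6 p [ 0.6064 -0.1979  0.202 ] xang -4.54 tilt [1.17 1.47] F [ 0.4  0.5 -0.5] T [-0.06 -0.01 -0.05] w 0.1 j [-0.45  0.53  1.    1.52 -0.48  1.34  0.52]
delta cm [-0.41 -0.07  3.2 ] turn -0.008
225 ridge z [0.15718047 0.16024082 0.16156295] x at -.09 0.6119502849338786 slope 0.09302648871429058
-0.15 20 0.1611 0.607
-0.135 30 0.1609 0.608
-0.12 31 0.1634 0.6093
-0.105 34 0.1609 0.6106
-0.075 33 0.1633 0.6114
-0.06 0
```

View pics/s4.png

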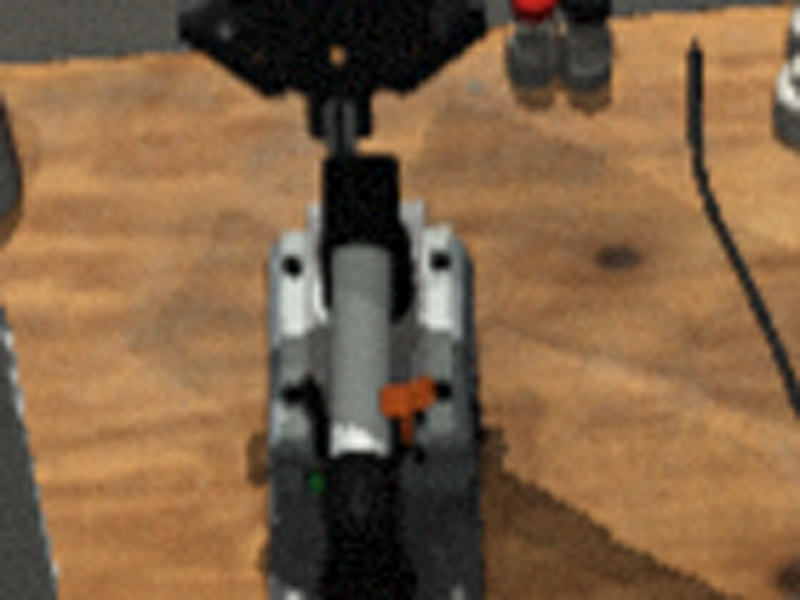

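Call:
servo_tool(
  deltas=[
    [[-0.2, 0.05, 0.8], 0, 0],
    [[-0.2, 0, 1], 0, 0],
    [[0, 0, 0.8], 0, 0],
    [[0, 0, 0.3], 0, 0],
    [[0, 0, 0.3], 0, 0],
    [[0, 0, 0.3], 0, 0],
  ],
)

```text
clock: 20.15
position: [0.6047, -0.194, 0.1658]
ee_rot: [0.999, -0.037, 0.011, -0.013]
ft_force: [-7.0, 2.5, 42.7]
grip_width: -0.003
```

```bash
python3 go.py .603 -.196 .166 -4.1
```

```text
clock 20.15 p [ 0.6047 -0.194   0.1658] xang -4.3 tilt [1.34 1.48] F [-7.   2.5 42.7] T [0.46 1.46 0.04] w -0.2 j [-0.45  0.55  0.98  1.57 -0.5   1.27  0.54]
delta cm [-0.15  0.21 -0.03] turn -0.003
```

Call:
servo_tool(
  deltas=[
    [[0, 0, -0.8], 0, 0],
    [[0, 0, -1.5], 0, 0],
    [[0, 0, -2], 0, 0],
    [[-1.5, 0, -2], 0, 0],
    [[-2.5, 0, -2], 0, 0],
    [[-2.5, 1, -1.5], 0, 0],
    [[-2.5, 1, -1], 0, 0],
    [[-2.5, 1, 0], 0, 0],
    [[-2.5, 1, 0], 0, 0],
    [[-2, 0.5, 0], 0, 0],
    [[0, 0, 0], 0, 0],
    [[0, 0, 0], 0, 0],
  ],
)

```text
clock: 21.15
position: [0.4358, -0.2296, 0.2704]
ee_rot: [0.999, -0.033, 0.012, -0.017]
ft_force: [1.1, 0.9, -0.4]
grip_width: 0.002
```

```bash
python3 go.py .603 -.196 .166 -4.1; python3 look.py s5
python3 - <<'E'
from fit import *
for n in('scene','top'):
  im,W=cloud(n)
  z=np.load(n+'0.npz')
  for k,(im_,W_) in {'now':(im,W),'start':(z['im'],z['W'])}.items():
    hsv=cv2.cvtColor(im_,cv2.COLOR_BGR2HSV); X,Y,Z=np.moveaxis(W_,-1,0)
    m=(hsv[...,0]<22)&(hsv[...,1]>190)&(hsv[...,2]>110)&(Z>.1)&(X>.55)&(X<.66)&(abs(Y+.09)<.03); q=W_[m]; v,u=np.nonzero(m)
    print(n,k,'orange',len(q),q.mean(0).round(4),'px',u.mean().round(1),v.mean().round(1),u.min(),u.max(),v.min(),v.max())
  X,Y,Z=np.moveaxis(W,-1,0); hsv=cv2.cvtColor(im,cv2.COLOR_BGR2HSV)
  e=W[(X>.57)&(X<.64)&(Y<-.17)&(Y>-.23)&(Z>.158)&(Z<.18)]; print(n,'elbow top',rect(e),np.median(e[:,2]))
  b=(Z>.13)&(X>.57)&(X<.64)&(Y>-.165)&(Y<-.05)&(Z<.2)&(hsv[...,2]>110)&(hsv[...,1]<60)
  p=W[b]
  for y in(-.16,-.14,-.12,-.10,-.075):
    q=p[abs(p[:,1]-y)<.01]; print('  ',y,len(q),np.sort(q[:,2])[-5:].mean().round(4) if len(q) else '',q[:,0].mean().round(4) if len(q) else '')
  nz=W[(X>.58)&(X<.65)&(Y>-.075)&(Y<-.02)&(Z>.12)&(Z<.18)]; print('  nozzle',np.percentile(nz[:,2],[90,98]).round(4), nz.max(0).round(4))
  for nm,(x,y) in {}.items(): pass
cv2.imwrite('pics/t5.png',cv2.resize(im[150:240,210:340],(780,540),interpolation=2))
E
```

```text
clock 21.15 p [ 0.4358 -0.2296  0.2704] xang -3.86 tilt [1.49 1.89] F [ 1.1  0.9 -0.4] T [ 0.02 -0.03  0.01] w 0.2 j [-0.8  -0.09  1.19  1.79  0.05  1.37  0.31]
delta cm [16.2  -4.1  10.97] turn 0.004
317 ridge z [0.15624573 0.16052744 0.16281657] x at -.09 0.6115862809969952 slope 0.0933513195827976
-0.15 41 0.1628 0.605
-0.135 43 0.1618 0.606
-0.12 44 0.1614 0.6095
-0.105 45 0.1702 0.6108
-0.075 36 0.162 0.6121
-0.06 0  
scene now orange 41 [ 0.5908 -0.0898  0.1618] px 250.8 199.4 247 255 197 202
scene start orange 41 [ 0.5908 -0.0899  0.1611] px 250.8 199.5 247 255 197 202
scene elbow top (array([ 601.8, -192.6]), array([45.7, 32.4]), 85.1) 0.16483283515084315
   -0.16 56 0.161 0.6052
   -0.14 72 0.1614 0.6067
   -0.12 72 0.1617 0.6086
   -0.1 68 0.1676 0.6119
   -0.075 51 0.1615 0.612
  nozzle [0.1603 0.1625] [ 0.6308 -0.0306  0.1634]
top now orange 53 [ 0.5874 -0.0925  0.1595] px 267.2 191.4 263 270 187 195
top start orange 57 [ 0.5882 -0.0924  0.1597] px 267.2 191.0 263 270 186 195
top elbow top (array([ 600.5, -192.5]), array([44.6, 35.2]), 88.7) 0.164256427147385
   -0.16 85 0.1602 0.6017
   -0.14 119 0.1603 0.6032
   -0.12 109 0.1603 0.6053
   -0.1 96 0.1604 0.6079
   -0.075 82 0.1599 0.6087
  nozzle [0.1599 0.1613] [ 0.6271 -0.0343  0.1624]
```

View pics/t5.png

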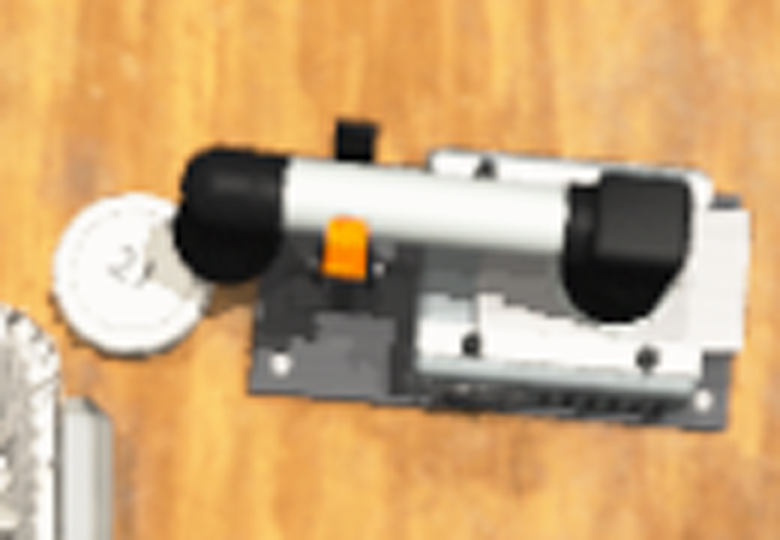

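The last view shows the pipe level in the clip, with the jaw pixels back at their starting position and the robot clear of everything. Handing in.

```bash
python3 -c "
from workcell import order; print(order.hand_in())"
```

```text
the job is handed in; nothing more can be done
None
```

The pipe is fitted to the extractor and released, and I handed the job in at about 21 s of the 64 s allowed; the hand-in gives no verdict.

I gripped the elbow, carried the pipe over and slid the sleeve onto the spigot, which stands about 20 mm from the slot's middle on the side away from the clip. At the jaw the wrist felt about 14 N. I let go there and used the shut fingers to press the pipe into the clip (up to 26 N) and then the elbow down (up to 43 N).

**Last checks:**
- **Sleeve:** the elbow stopped at 165.8 mm, against 166 mm when fully seated, so the rim is on the flange.
- **Pipe:** its top line is level to under 1 mm at about 160 mm in the top view, against 159 mm expected. The scene view reads about 161–162 mm, apart from one reading of 168 mm beside the jaw, which I took as noise.
- **Jaw:** the orange pixels are within half a pixel of where they started in both views, so it looks closed. I had no direct reading of its angle.
- **Clearance:** the arm stands clear with nothing on the force sensor. The tin, vials and respirator were never touched, but I did not measure them again.

**What did not go smoothly:**
- **Tool tilt:** the tool picked up about 3° of tilt during the first fast moves, and clearing it cost about 5 s. About 1.5 to 2° remained, which made the pipe lean slightly until it seated.
- **Camera mismatch:** the two cameras disagree by 2 to 3 mm sideways.

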